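# Find the power-supply case with the loose part and hold it out

## Robot

A 6-joint arm with a two-finger parallel gripper is mounted at the origin on the work surface. World frame = base frame: x ahead of the robot, y to its left, z up, the work surface at z = 0. Lengths are in m, angles in rad, forces in N, time in s.
With the tool pointing down it reaches from about 0.3 to 0.775 m from the base axis. Payload 14.6 kg.
Tool frame: the origin (TCP) lies on the front face of the gripper's body, between the roots of the fingers; the fingertips stand 97 mm ahead of it and the grasp point (between the pads) lies 78 mm ahead of it; z points along the fingers, x is the direction in which the jaws open and shut, and the axes are right-handed (so a half turn about z gives the same grasp; the last joint's range is limited). The gripper opens to 94 mm and grips with 3 to 60 N. Pads are 16 mm wide; open, the fingers measure 119 mm over their backs; the gripper's body (75 mm by 177 mm) begins 78 mm behind the grasp point.
Start: joints at [-0.067, 0.3, 1.521, -0, 1.321, -0.067], TCP at [0.55, -0, 0.303] pointing down, gripper open.
Joint ranges: [-3.03, 3.03], [-0.79, 2.21], [0.23, 2.52], [-1.04, 4.18], [0, 3.07], [-2.55, 2.55]. Speed limits (rad/s): [2.22, 2.22, 2.57, 3.14, 3.14, 3.14].

## Interface

Orientations are given as [roll, pitch, yaw] about the fixed x, y, z axes, in that order (R = Rz(yaw) Ry(pitch) Rx(roll)).
In Python, from station import sensors, camera, ctrl gives the robot as it stands.
- The arm moves only by the tool move_arm, never from a script. Its argument "rows" is text: rows parted by semicolons, each of 6 numbers parted by spaces: the shift along the tool's x, y, z in mm, then the turn, a rotation vector about the tool's x, y, z in rad. In form: x y z wx wy wz; .... A call has 1 to 20 rows; each row shifts and turns the pose as measured when the row begins, along the tool's axes as they then stand; what a row does not reach is not made up. A row lasts 1/8 s, in which the tool goes at most 62.5 mm and 10.7 degrees, less where a joint would pass 70% of its speed; a pose out of reach is approached as far as the arm can. A call with a gripper value outside its range is refused whole. "grip" is the opening, from -1 (shut) to 1 (fully open), set as the call begins (left out, the last holds). The fingers move at their own pace and stop on an object; "newtons" is the grip in N (left out, the last holds). Time passes only in rows, so rows that do not move let the fingers close. It gives the time, the measured TCP pose, the force and the opening at its end, in the units of the state.
- sensors.get_obs(): the state, without advancing time (a new reading comes with each control period).
- camera(name): name is "scene" or "side" or "wrist"; returns a dict with "color" (384x512x3 uint8, blue, green, red), "z_map" (384x512 float32, m along the optical axis (not along the pixel's ray), 0 where there is no reading), "mtx" (3x3 intrinsics, pixels), "distortion" ([k1, k2, p1, p2, k3] as OpenCV has them; the pictures are not rectified), "position" and "attitude" of the camera in the world; the wrist camera has in their place "hand_eye" (4x4, takes a point from camera to tool coordinates, whose origin is the TCP and whose axes are the tool frame's). Camera axes: x right, y down, z forward; pixel columns grow to the right and rows downward; lengths in m; the calibration is good to about 2 mm. A picture is of the moment at which its call begins: read the wrist's pose just before it.
- ctrl.hand_in(): hands the job in, once; it reports no verdict.
The state is a dict: "time_s": time; "qpos": joint angles; "joint_vel": joint speeds; "tau": joint torques, N m; "ee_pos": TCP position; "eef_rot": TCP orientation; "force": force on the tool from outside, world axes, zero at the start; "moment": the same for the moment, N m; "grip_width": finger opening in m.
Only numpy, scipy, OpenCV 4.12 (cv2) and the standard library are available. Lean on these libraries where they do the work, as an engineer would, in place of code of your own. Each camera call takes 0.05 s, during which the arm holds its last target.

## Task

One of the three sealed power-supply cases in the tray has a heavy part broken loose inside: lift each out in turn and rock or shake it end to end a few times until you find the one that rattles, setting each sound case back in the nest it came from. Hold the rattling one out for the colleague across the table, level with its lid up, wholly past the tray's far edge but still in front of the tray and its underside at least 15 cm above the table, and finish still holding it there. Leave the other things on the table alone.

Things in the scene. Friction and masses are not known exactly. Their poses are not given: they have to be found in the camera images.
- tray: Flat plywood tray bolted to the table, 150 (x) x 350 (y) x 12 mm high, with three shallow rectangular nests in a row along its y. Origin: centre of its underside, on the table. Its x axis points away from the robot towards its far edge (75 mm from the origin), y to the left along the row, z up.
- case_left_c (a point): Centre (half-way up) of the case that starts in the left nest. The three cases look the same: sealed light grey plastic boxes, 110 (own x) x 56 (own y) x 50 mm high, lid with 4 screws on top, black cable gland (19 mm across, 15 mm long) on the +x end. Own axes start parallel to the tray's, gland to its far side. 390 to 510 g each with contents.
- nest_left (a point): Centre of the floor of the left nest (120 x 66 mm along the tray's x and y, 6 mm deep; its floor is 6 mm above the table), at y = 115 mm in the tray's frame. A case standing in it has its centre 25 mm above this point, 5 mm play all round.
- case_middle_c (a point): Centre (half-way up) of the case that starts in the middle nest. Same as the left one. In one case of the three, not always the same one, a round 200 g part lies loose and rolls freely along own x, 30 mm to either side of the centre, once tipped over 0.1 rad or shaken: knocks, and a shift of weight to the lower end (0.06 N m about the case's centre).
- nest_middle (a point): Centre of the floor of the middle nest (120 x 66 mm along the tray's x and y, 6 mm deep; its floor is 6 mm above the table), at y = 0 mm in the tray's frame. A case standing in it has its centre 25 mm above this point, 5 mm play all round.
- case_right_c (a point): Centre (half-way up) of the case that starts in the right nest. Same as the left one. In the two sound cases everything inside is fixed tight and the weight stays central. (The pose of the loose part is not given.)
- nest_right (a point): Centre of the floor of the right nest (120 x 66 mm along the tray's x and y, 6 mm deep; its floor is 6 mm above the table), at y = -115 mm in the tray's frame. A case standing in it has its centre 25 mm above this point, 5 mm play all round.
- screwdriver: Bystander: screwdriver lying on the table. Leave alone.
- pendant: Bystander: flat dark teach pendant 190 x 270 x 44 mm on the table at the robot's right. Leave alone.
- screw_bin: Bystander: small black open bin of screws, 100 x 140 x 45 mm, at the left. Leave alone.
- meter: Bystander: dark multimeter 150 x 75 x 44 mm lying on the far right of the table. Leave alone.
Mind the look-alikes: they are no part of the job. Leave any purple or red look-alike of the part that bears case_left_c alone.

How it is judged:
By the outcome, as a careful person would: the job done as asked, in the order asked, and still so for the second after the job is handed in, while the arm keeps its last pose, push and grip.
It also fails if it takes over 72 s, if anything falls off the work surface, if the arm or the gripper's body presses on something with over 40 N, if the wrist force passes 120 N, or if a joint passes its speed limit or range.

## Working session

There is one attempt and no reset: what is moved stays moved. The work goes in short steps, Python scripts to look and compute and a tool call to move; the robot and the scene stay as the last step left them, time stands still between calls to the robot, and variables do not carry over. Pictures are saved under pics/ and viewed, and the job is handed in when it is done.

Besides the shell and the picture viewer there is one more tool, called after "Request:" as a command line: name --argument value ..., lists and objects as JSON in quotes. move_arm: Moves the arm, as the interface text tells. Its arguments: {"type":"object","properties":{"rows":{"type":"string"},"grip":{"type":"number"},"newtons":{"type":"number"}},"required":["rows"]}

```bash
mkdir -p pics; ls; python3 - <<'E'
from station import sensors,camera,ctrl
import cv2,numpy as np
print(sensors.get_obs())
for n in ["scene","side","wrist"]:
    c=camera(n); cv2.imwrite(f"pics/{n}0.png",c["color"])
    np.savez(f"pics/{n}0.npz",**{k:v for k,v in c.items()})
    print(n,{k:(v if k not in("color","z_map") else v.shape) for k,v in c.items()})
E
```

```text
pics
{'time_s': 0.0, 'qpos': array([-6.66178700e-02,  3.00461695e-01,  1.52159127e+00,  1.04386311e-05,
        1.32070833e+00, -6.66020856e-02]), 'joint_vel': array([-0.00103579,  0.00142183, -0.00150532, -0.00055064, -0.00012369,
       -0.00085533]), 'tau': array([-1.53750298e-03, -5.31805658e+01, -3.52735734e+01,  7.07558286e-02,
        2.43994006e-02, -4.79655944e-05]), 'ee_pos': array([ 5.49843904e-01, -5.89730607e-07,  3.02087118e-01]), 'eef_rot': array([-3.14150479e+00,  1.16537314e-03, -1.83225763e-05]), 'force': array([-0.03823634, -0.34253075,  0.07562697]), 'moment': array([0.03293918, 0.00125339, 0.02438627]), 'grip_width': 0.09371075928011564}
scene {'color': (384, 512, 3), 'z_map': (384, 512), 'mtx': array([[482.80852039,   0.        , 258.33624765],
       [  0.        , 482.80852039, 181.72337368],
       [  0.        ,   0.        ,   1.        ]]), 'distortion': array([-0.03461578,  0.        ,  0.        ,  0.        ,  0.        ]), 'position': array([1.6226017 , 0.07267477, 0.99427852]), 'attitude': array([-2.2800378 , -0.0178    ,  1.64811298])}
side {'color':
[... 357 characters left out ...]
ay([-2.2182466 , -0.01403306, -0.5602733 ])}
wrist {'color': (384, 512, 3), 'z_map': (384, 512), 'mtx': array([[300.3368976 ,   0.        , 251.9385912 ],
       [  0.        , 300.3368976 , 190.93096672],
       [  0.        ,   0.        ,   1.        ]]), 'distortion': array([-0.04372709,  0.        ,  0.        ,  0.        ,  0.        ]), 'hand_eye': array([[ 9.99999824e-01,  3.31224309e-04,  4.91613283e-04,
         5.03844114e-04],
       [-4.50212271e-04,  9.63868166e-01,  2.66379344e-01,
        -7.83249871e-02],
       [-3.85619079e-04, -2.66379519e-01,  9.63868146e-01,
        -8.28886370e-02],
       [ 0.00000000e+00,  0.00000000e+00,  0.00000000e+00,
         1.00000000e+00]])}
```

View pics/scene0.png

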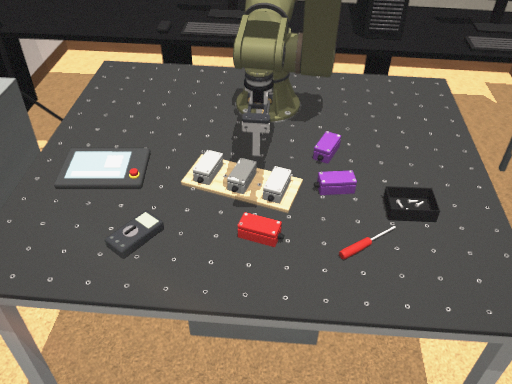

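View pics/side0.png

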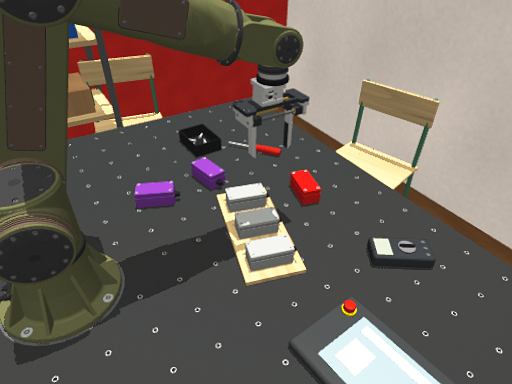

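View pics/wrist0.png

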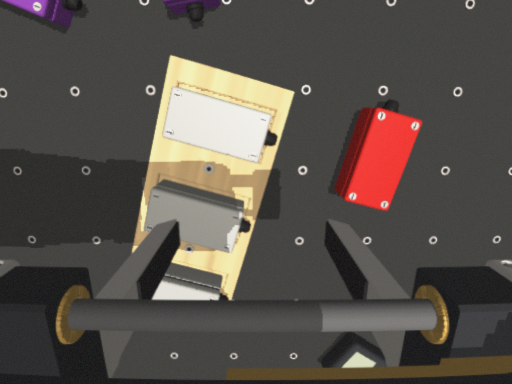

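The three grey cases on the tray (scene px left 277,184, middle 241,176, right 208,167) are the targets. The look-alikes are purple at (327,147) and (337,182), and red at (260,230). Next I measure the tray and cases.

```bash
cat > h.py <<'E'
import numpy as np,cv2
from scipy.spatial.transform import Rotation as R
def rot(e): return R.from_euler('xyz',e).as_matrix()
def cloud(c,pos=None,eul=None):
    h,w=c["z_map"].shape
    v,u=np.mgrid[0:h,0:w]
    p=cv2.undistortPoints(np.stack([u,v],-1).reshape(-1,1,2).astype(np.float64),c["mtx"],c["distortion"]).reshape(h,w,2)
    z=c["z_map"].astype(float)
    P=np.dstack([p*z[...,None],z])
    if "position" in c: return P@rot(c["attitude"]).T+c["position"]
    H=c["hand_eye"]; P=P@H[:3,:3].T+H[:3,3]
    return P@rot(eul).T+pos
E
python3 - <<'E'
from h import *
for n in ["scene","side","wrist"]:
    c=dict(np.load(f"pics/{n}0.npz"))
    P=cloud(c,np.array([.54984,0,.30209]),np.array([-3.1415,.00117,0]))
    ok=c["z_map"]>0
    x,y,z=P[...,0],P[...,1],P[...,2]
    hsv=cv2.cvtColor(c["color"],cv2.COLOR_BGR2HSV)
    print(n,"table z",np.median(z[ok&(abs(z)<.01)]))
    m=(ok&(z>.048)&(z<.064)&(hsv[...,1]<60)&(hsv[...,2]>60)&(x>.3)&(x<.7)&(abs(y)<.3)).astype(np.uint8)
    m=cv2.morphologyEx(m,cv2.MORPH_OPEN,np.ones((3,3)))
    k,l,s,_=cv2.connectedComponentsWithStats(m)
    for i in range(1,k):
        if s[i,4]<100: continue
        q=P[l==i]; r=cv2.minAreaRect((q[:,:2]*1000).astype(np.float32))
        print(s[i],np.median(q[:,2]).round(4),r)
    m=(ok&(z>.009)&(z<.015)&(hsv[...,0]<30)&(hsv[...,1]>50)&(x>.3)&(x<.7)&(abs(y)<.3)).astype(np.uint8)
    m=cv2.morphologyEx(m,cv2.MORPH_OPEN,np.ones((3,3)))
    q=P[m>0]; print("tray",len(q),cv2.minAreaRect((q[:,:2]*1000).astype(np.float32)))
im=cv2.imread("pics/scene0.png")[120:260,160:380]; cv2.imwrite("pics/crop0.png",cv2.resize(im,None,fx=3.5,fy=3.5,interpolation=cv2.INTER_CUBIC))
E
```

```text
scene table z 0.0014554319618304001
[193 150  30  25 441] 0.0577 ((448.4095764160156, -160.64022827148438), (58.84166717529297, 113.24291229248047), 73.15662384033203)
[228 158  29  26 456] 0.0577 ((478.22137451171875, -49.414363861083984), (57.142127990722656, 117.88194274902344), 74.63424682617188)
[264 166  28  27 470] 0.0577 ((509.6835021972656, 60.43440246582031), (57.904361724853516, 115.0827865600586), 73.71639251708984)
tray 12 ((506.6859436035156, 4.254780292510986), (11.931397438049316, 9.272887229919434), 4.384235382080078)
side table z 0.0015187181951282214
[226 184  41  18 499] 0.0565 ((511.3572998046875, 55.57673263549805), (59.25593948364258, 109.54566192626953), 73.4102554321289)
[235 207  44  22 642] 0.0565 ((480.0516052246094, -53.63438034057617), (60.261531829833984, 109.07469177246094), 73.58245849609375)
[246 235  49  25 831] 0.0568 ((448.34197998046875, -165.19265747070312), (57.740299224853516, 109.70401000976562), 74.91200256347656)
tray 777 ((479.43377685546875, -54.35145568847656), (351.8476257324219, 152.93301391601562), 73.99633026123047)
wrist table z 0.0007905420679586994
[ 163   87  108   76 5229] 0.0568 ((511.2348937988281, 60.50736999511719), (55.70075988769531, 109.43199157714844), 74.15225219726562)
[ 144  187   99   66 3821] 0.0566 ((480.1473388671875, -49.04963684082031), (55.787837982177734, 109.07174682617188), 74.03125762939453)
[153 278  67  22 982] 0.0564 ((466.41851806640625, -142.209228515625), (27.170412063598633, 84.3111801147461), 88.777099609375)
tray 10846 ((487.1228332519531, -23.5504150390625), (296.0629577636719, 151.14952087402344), 74.37915802001953)
```

View pics/crop0.png

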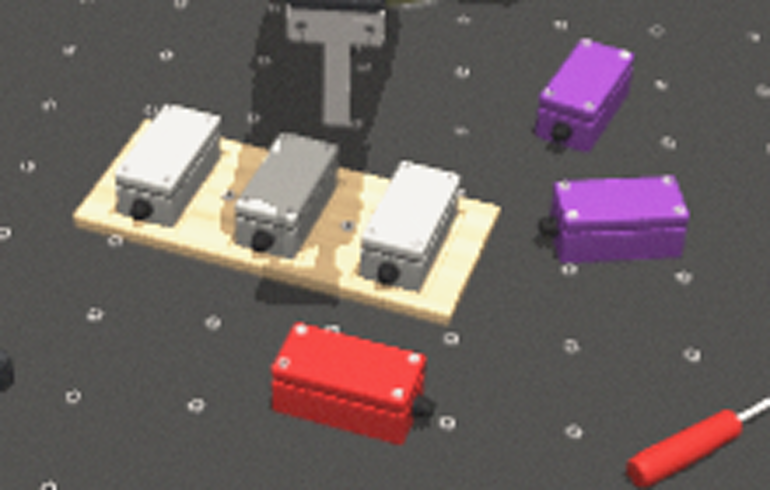

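Request:
move_arm --rows "-20 -30 0 0 0 0; -19 -30 0 0 0 0; 0 0 12 0 0 -0.1845; 0 0 12 0 0 -0.1845; 0 0 12 0 0 -0.1845; 0 0 12 0 0 -0.1845; 0 0 12 0 0 -0.1845; 0 0 12 0 0 -0.1845; 0 0 12 0 0 -0.1845; 0 0 0 0 0 0" --grip 1 --newtons 45

```text
time_s: 1.4
ee_pos: [0.5086, 0.062, 0.2139]
eef_rot: [-3.137, 0.001, 1.312]
force: [-0.0, -0.2, 1.1]
grip_width: 0.0943
```

```bash
cat >> h.py <<'E'
T=np.array([480,-50.])/1000; A=np.deg2rad(-16)
tx=np.array([np.cos(A),np.sin(A)]); ty=np.array([-np.sin(A),np.cos(A)])
def go(x,y,z,yaw=np.deg2rad(74),o=None):
    from station import sensors
    o=o or sensors.get_obs(); M=rot(o["eef_rot"])
    d=M.T@(np.array([x,y,z])-o["ee_pos"])*1000
    G=rot([np.pi,0,yaw]); r=R.from_matrix(M.T@G).as_rotvec()
    print("t",o["time_s"],"pos",o["ee_pos"].round(4),"eul",o["eef_rot"].round(4),"w",round(o["grip_width"],4),"F",o["force"].round(2),"M(tool)",(M.T@o["moment"]).round(3))
    print("shift mm",d.round(1),"rot",r.round(4))
E
cat > look.py <<'E'
import sys
from h import *
from station import sensors,camera
o=sensors.get_obs(); c=camera("wrist"); cv2.imwrite("pics/%s.png"%sys.argv[1],c["color"])
P=cloud(c,o["ee_pos"],o["eef_rot"]);ok=c["z_map"]>0
x,y,z=P[...,0],P[...,1],P[...,2]
hsv=cv2.cvtColor(c["color"],cv2.COLOR_BGR2HSV)
m=(ok&(z>.048)&(z<.064)&(hsv[...,1]<60)&(hsv[...,2]>60)&(x>.3)&(x<.7)&(abs(y)<.3)).astype(np.uint8)
m=cv2.morphologyEx(m,cv2.MORPH_OPEN,np.ones((3,3)))
k,l,s,_=cv2.connectedComponentsWithStats(m)
for i in range(1,k):
    if s[i,4]<300: continue
    q=P[l==i]; print(s[i],np.median(q[:,2]).round(4),cv2.minAreaRect((q[:,:2]*1000).astype(np.float32)))
E
python3 look.py w1; python3 -c "
from h import *
go(.5115,.0605,.118)"
```

```text
[   0  138   34  121 2846] 0.0563 ((456.3765563964844, -138.94671630859375), (28.32002067565918, 111.75728607177734), 64.41937255859375)
[  77  139   76  124 7623] 0.0568 ((480.0122985839844, -49.46784210205078), (56.01620864868164, 110.317626953125), 74.54896545410156)
[ 217  141   69  124 8023] 0.0568 ((510.7479248046875, 60.67893981933594), (55.35106658935547, 109.8566665649414), 74.24246215820312)
t 1.45 pos [0.5088 0.062  0.2145] eul [-3.1381e+00  9.0000e-04  1.3093e+00] w 0.0945 F [-0.42  0.31 -0.62] M(tool) [-0.043  0.11  -0.006]
shift mm [-0.7  3.4 96.5] rot [-0.0035  0.0009  0.0177]
```

View pics/w1.png

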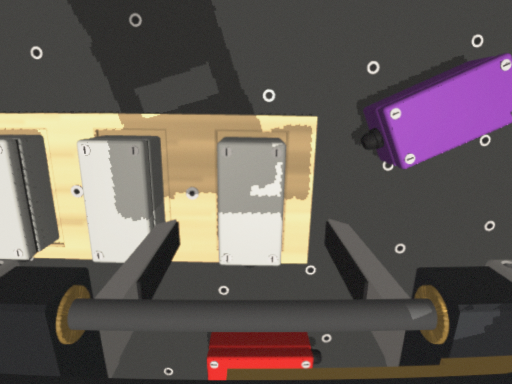

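The left case sits between the open fingers (px 250,200), and its measured centre agrees with the nest. I descend and grip.

Request:
move_arm --rows "0 3 30 0 0 0.0177; 0 0 30 0 0 0; 0 0 25 0 0 0; 0 0 10 0 0 0; 0 0 0 0 0 0"

```text
time_s: 2.08
ee_pos: [0.5133, 0.0613, 0.1206]
eef_rot: [3.14, -0.001, 1.271]
force: [-0.6, -0.6, -0.2]
grip_width: 0.0939
```

```bash
python3 -c "
from h import *
go(.511,.0605,.118)"
```

```text
t 2.075 pos [0.5133 0.0613 0.1206] eul [ 3.1397e+00 -1.0000e-03  1.2709e+00] w 0.0939 F [-0.59 -0.63 -0.21] M(tool) [-0.094  0.057  0.05 ]
shift mm [-1.5 -2.   2.6] rot [ 0.0019 -0.0009 -0.0207]
```

Request:
move_arm --rows "-1 -2 2 0 0 -0.015; 0 0 0 0 0 0; 0 0 0 0 0 0"

```text
time_s: 2.45
ee_pos: [0.5118, 0.061, 0.1208]
eef_rot: [3.136, -0.002, 1.285]
force: [0.4, -0.3, 0.4]
grip_width: 0.0938
```

Request:
move_arm --rows "0 0 0 0 0 0; 0 0 0 0 0 0; 0 0 0 0 0 0; 0 0 0 0 0 0; 0 0 0 0 0 0; 0 0 0 0 0 0" --grip -1 --newtons 50

```text
time_s: 3.2
ee_pos: [0.512, 0.0609, 0.1213]
eef_rot: [3.136, -0.002, 1.285]
force: [0.1, -0.6, -0.1]
grip_width: 0.0556
```

```bash
python3 -c "
from h import *
go(.511,.0605,.118)"
```

```text
t 3.2 pos [0.512  0.0609 0.1213] eul [ 3.1358e+00 -2.0000e-03  1.2852e+00] w 0.0556 F [ 0.06 -0.63 -0.12] M(tool) [-0.03  -0.035 -0.026]
shift mm [-0.7 -0.8  3.3] rot [ 0.0057 -0.0019 -0.0063]
```

Request:
move_arm --rows "0 0 -10 0 0 0; 0 0 -25 0 0 0; 0 0 -30 0 0 0; 0 0 -30 0 0 0; 0 0 -25 0 0 0; 0 0 0 0 0 0; 0 0 0 0 0 0"

```text
time_s: 4.08
ee_pos: [0.5095, 0.061, 0.2442]
eef_rot: [3.141, -0.001, 1.285]
force: [-0.2, -0.4, -5.9]
grip_width: 0.0555
```

```bash
python3 -c "
from h import *
go(.511,.0605,.25)"
```

```text
t 4.075 pos [0.5095 0.061  0.2442] eul [ 3.1415e+00 -7.0000e-04  1.2850e+00] w 0.0555 F [-0.16 -0.43 -5.91] M(tool) [-0.035  0.031 -0.005]
shift mm [-0.1  1.5 -5.8] rot [ 0.0001 -0.0007 -0.0066]
```

```bash
cat > avg.py <<'E'
from h import *
from station import sensors,camera
L=[]
for i in range(8):
    o=sensors.get_obs(); M=rot(o["eef_rot"]); L.append(np.r_[M.T@o["moment"],M.T@o["force"],o["eef_rot"],o["ee_pos"]]); camera("wrist")
L=np.array(L); print("t",o["time_s"],"w",o["grip_width"].round(4)); print("Mtool",L[:,:3].mean(0).round(4),"sd",L[:,:3].std(0).round(4)); print("Ftool",L[:,3:6].mean(0).round(2)); print("eul",np.abs(L[:,6]).mean().round(4),L[:,7:9].mean(0).round(4),"pos",L[:,9:].mean(0).round(4))
E
python3 avg.py
```

```text
Traceback (most recent call last):
  File "avg.py", line 6, in <module>
    L=np.array(L); print("t",o["time_s"],"w",o["grip_width"].round(4)); print("Mtool",L[:,:3].mean(0).round(4),"sd",L[:,:3].std(0).round(4)); print("Ftool",L[:,3:6].mean(0).round(2)); print("eul",np.abs(L[:,6]).mean().round(4),L[:,7:9].mean(0).round(4),"pos",L[:,9:].mean(0).round(4))
                                             ^^^^^^^^^^^^^^^^^^^^^
AttributeError: 'float' object has no attribute 'round'
```

Request:
move_arm --rows "0 0 0 0.12 0 0; 0 0 0 0.12 0 0; 0 0 0 0.12 0 0; 0 0 0 0 0 0; 0 0 0 0 0 0; 0 0 0 0 0 0"

```text
time_s: 5.22
ee_pos: [0.51, 0.0612, 0.2447]
eef_rot: [-2.779, -0.001, 1.286]
force: [-0.6, 0.0, -5.1]
grip_width: 0.0556
```

```bash
python3 avg.py; python3 -c "
from h import *
go(.511,.0605,.25)"
```

```text
t 5.625 pos [0.5101 0.0611 0.2446] eul [-2.7767e+00 -1.2000e-03  1.2855e+00] w 0.0556 F [ 0.09  0.3  -4.49] M(tool) [-0.45   0.106 -0.006]
shift mm [-0.3 -0.9 -5.5] rot [-0.3649 -0.0023 -0.0057]Traceback (most recent call last):
  File "avg.py", line 6, in <module>
    L=np.array(L); print("t",o["time_s"],"w",o["grip_width"].round(4)); print("Mtool",L[:,:3].mean(0).round(4),"sd",L[:,:3].std(0).round(4)); print("Ftool",L[:,3:6].mean(0).round(2)); print("eul",np.abs(L[:,6]).mean().round(4),L[:,7:9].mean(0).round(4),"pos",L[:,9:].mean(0).round(4))
                                             ^^^^^^^^^^^^^^^^^^^^^
AttributeError: 'float' object has no attribute 'round'
```

```bash
sed -i 's/o\["grip_width"\].round(4)/round(o["grip_width"],4)/' avg.py; python3 avg.py
```

```text
t 5.975 w 0.0558
Mtool [-0.4492  0.0809 -0.045 ] sd [0.0199 0.0264 0.0236]
Ftool [0.09 1.61 4.28]
eul 2.7766 [-1.2000e-03  1.2855e+00] pos [0.5101 0.0611 0.2445]
```

Request:
move_arm --rows "0 0 0 -0.12 0 0; 0 0 0 -0.12 0 0; 0 0 0 -0.12 0 0; 0 0 0 0 0 0; 0 0 0 0 0 0; 0 0 0 0 0 0"

```text
time_s: 6.78
ee_pos: [0.51, 0.0609, 0.2441]
eef_rot: [-3.139, -0.001, 1.285]
force: [0.1, -1.1, -4.6]
grip_width: 0.0558
```

```bash
python3 avg.py
```

```text
t 7.125 w 0.0557
Mtool [ 0.0187  0.0646 -0.0048] sd [0.0287 0.0222 0.0227]
Ftool [0.01 0.16 4.87]
eul 3.1404 [-1.1000e-03  1.2851e+00] pos [0.5099 0.0609 0.2441]
```

Request:
move_arm --rows "0 0 0 -0.12 0 0; 0 0 0 -0.12 0 0; 0 0 0 -0.12 0 0; 0 0 0 0 0 0; 0 0 0 0 0 0; 0 0 0 0 0 0"

```text
time_s: 7.92
ee_pos: [0.5101, 0.0609, 0.2444]
eef_rot: [2.778, -0.002, 1.285]
force: [-0.7, -0.6, -5.5]
grip_width: 0.0561
```

```bash
python3 avg.py
```

```text
t 8.275 w 0.0557
Mtool [0.3716 0.1032 0.0306] sd [0.0208 0.0383 0.0274]
Ftool [ 0.15 -1.73  4.87]
eul 2.777 [-0.0016  1.2851] pos [0.51   0.0609 0.2444]
```

Request:
move_arm --rows "0 0 0 0.12 0 0; 0 0 0 0.12 0 0; 0 0 0 0.12 0 0; 0 0 0 0 0 0; 0 0 0 0 0 0; 0 0 0 0 0 0"

```text
time_s: 9.07
ee_pos: [0.5098, 0.0612, 0.2445]
eef_rot: [3.141, -0.002, 1.287]
force: [0.3, 0.7, -4.6]
grip_width: 0.0557
```

```bash
python3 avg.py
```

```text
t 9.425 w 0.0557
Mtool [-0.1083  0.0747 -0.0032] sd [0.0222 0.0335 0.034 ]
Ftool [0.11 0.11 4.99]
eul 3.1411 [-0.0024  1.2866] pos [0.5098 0.0612 0.2446]
```

Level-state moments differ by 0.127 N m between the two tilts, and 2×0.06 is expected for a loose part. I repeat the rocking to confirm.

Request:
move_arm --rows "0 0 0 0.12 0 0; 0 0 0 0.12 0 0; 0 0 0 0 0 0; 0 0 0 0 0 0; 0 0 0 0 0 0; 0 0 0 -0.12 0 0; 0 0 0 -0.12 0 0; 0 0 0 0 0 0; 0 0 0 0 0 0; 0 0 0 0 0 0"

```text
time_s: 10.72
ee_pos: [0.5093, 0.0616, 0.2453]
eef_rot: [3.137, -0.003, 1.288]
force: [-0.3, -0.1, -4.9]
grip_width: 0.0556
```

```bash
python3 avg.py
```

```text
t 11.075 w 0.0556
Mtool [ 0.0238  0.0936 -0.001 ] sd [0.0267 0.0175 0.033 ]
Ftool [-0.09 -0.1   4.8 ]
eul 3.1361 [-0.003   1.2875] pos [0.5093 0.0616 0.2452]
```

Request:
move_arm --rows "0 0 0 -0.12 0 0; 0 0 0 -0.12 0 0; 0 0 0 0 0 0; 0 0 0 0 0 0; 0 0 0 0 0 0; 0 0 0 0.12 0 0; 0 0 0 0.12 0 0; 0 0 0 0 0 0; 0 0 0 0 0 0; 0 0 0 0 0 0"

```text
time_s: 12.38
ee_pos: [0.5101, 0.0612, 0.2452]
eef_rot: [3.14, -0.004, 1.287]
force: [-0.7, -0.5, -5.7]
grip_width: 0.0556
```

```bash
python3 avg.py
```

```text
t 12.725 w 0.0556
Mtool [-0.1022  0.087   0.0074] sd [0.0198 0.0418 0.0292]
Ftool [ 0.02 -0.23  4.5 ]
eul 3.1407 [-0.0038  1.2873] pos [0.5101 0.0613 0.2453]
```

The second cycle gave the same result (+0.024 / −0.102), so the left case is the rattling one. I carry it past the far edge.

Request:
move_arm --rows "0 0 -25 0 0 0; 0 0 -30 0 0 0; -8 25 -15 0 0 0; -10 28 0 0 0 0; -10 28 0 0 0 0; -10 28 0 0 0 0; -10 26 0 0 0 0; -7 20 0 0 0 0; 0 0 0 0 0 0; 0 0 0 0 0 0"

```text
time_s: 14.02
ee_pos: [0.6469, -0.0377, 0.3162]
eef_rot: [-3.141, -0.003, 1.288]
force: [-0.2, -0.3, -4.8]
grip_width: 0.0558
```

```bash
python3 - <<'E'
from h import *
from station import camera
p=T+.155*tx+.06*ty; go(p[0],p[1],.315)
c=camera("scene"); cv2.imwrite("pics/s2.png",c["color"]); d=camera("side"); cv2.imwrite("pics/d2.png",d["color"])
np.savez("pics/s2.npz",**c);np.savez("pics/d2.npz",**d)
for n,c in (("scene",c),("side",d)):
    P=cloud(c);x,y,z=P[...,0],P[...,1],P[...,2]
    hsv=cv2.cvtColor(c["color"],cv2.COLOR_BGR2HSV)
    m=((c["z_map"]>0)&(z>.17)&(z<.275)&(hsv[...,1]<60)&(hsv[...,2]>90)&(abs(x-p[0])<.12)&(abs(y-p[1])<.12)).astype(np.uint8)
    m=cv2.morphologyEx(m,cv2.MORPH_OPEN,np.ones((3,3)))
    q=P[m>0]; rel=q[:,:2]-T; print(n,len(q),"trayx",np.percentile(rel@tx,[1,99]).round(4),"trayy",np.percentile(rel@ty,[1,99]).round(4),"z",np.percentile(q[:,2],[1,99]).round(4))
    t=q[q[:,2]>np.percentile(q[:,2],99)-.012]
    # top plane fit
    for _ in range(3):
        B=np.c_[(t[:,:2]-T)@tx,(t[:,:2]-T)@ty,np.ones(len(t))]; s=np.linalg.lstsq(B,t[:,2],rcond=None)[0]; r=abs(t[:,2]-B@s); t=t[r<.003]
    print("top slopes tray x,y",s[:2].round(3),len(t))
E
```

```text
t 14.025 pos [ 0.6469 -0.0377  0.3162] eul [-3.141  -0.0034  1.288 ] w 0.0558 F [-0.15 -0.32 -4.78] M(tool) [-0.105  0.099  0.024]
shift mm [ 2.2 -2.1  1.2] rot [-0.0006 -0.0034 -0.0035]
scene 955 trayx [0.1047 0.2126] trayy [0.0207 0.0986] z [0.2063 0.2712]
top slopes tray x,y [ 0.004 -0.019] 18
side 955 trayx [0.1031 0.2092] trayy [0.0141 0.0798] z [0.2081 0.2716]
top slopes tray x,y [0.045 0.213] 19
```

View pics/s2.png

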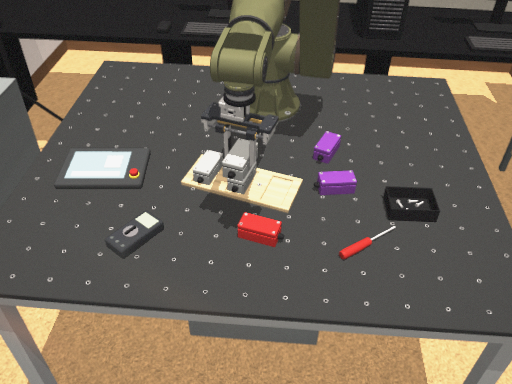

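View pics/d2.png

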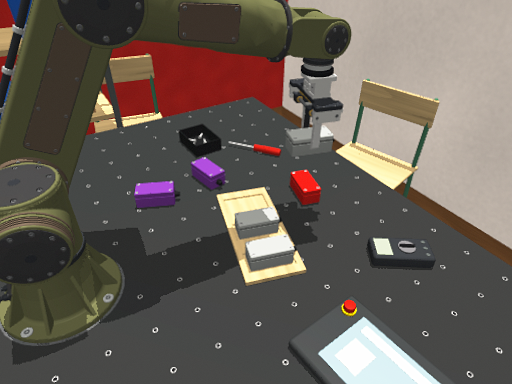

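Scene: the held case is at about (238,172) with its gland facing the camera. The middle and right cases are still in their nests. I redo the lid-plane fit without the fingers.

```bash
python3 - <<'E'
from h import *
p=T+.155*tx+.06*ty
for n in("s2","d2"):
    c=dict(np.load(f"pics/{n}.npz")); P=cloud(c);rel=P[...,:2]-T; a=rel@tx; b=rel@ty; z=P[...,2]
    for lo,hi in((.10,.145),(.165,.213),(.10,.213)):
        m=(c["z_map"]>0)&(a>lo)&(a<hi)&(b>.034)&(b<.083)&(z>.235)&(z<.262)
        t=np.c_[a[m],b[m],z[m]]
        for _ in range(4):
            B=np.c_[t[:,:2],np.ones(len(t))]; s=np.linalg.lstsq(B,t[:,2],rcond=None)[0]; r=abs(t[:,2]-B@s); t=t[r<.004]
        print(n,lo,len(t),"slopes",s[:2].round(3),"medz",np.median(t[:,2]).round(4),"a",t[:,0].min().round(3),t[:,0].max().round(3),"b",t[:,1].min().round(3),t[:,1].max().round(3))
for n,bx in(("s2",(180,90,300,230)),("d2",(260,60,360,170))):
    im=cv2.imread(f"pics/{n}.png")[bx[1]:bx[3],bx[0]:bx[2]]; cv2.imwrite(f"pics/{n}c.png",cv2.resize(im,None,fx=4,fy=4,interpolation=cv2.INTER_CUBIC))
E
python3 avg.py
```

```text
s2 0.1 138 slopes [-0.001 -0.005] medz 0.2531 a 0.1 0.145 b 0.034 0.075
s2 0.165 192 slopes [-0.106 -0.015] medz 0.252 a 0.165 0.212 b 0.034 0.083
s2 0.1 415 slopes [-0.023  0.   ] medz 0.2524 a 0.102 0.213 b 0.034 0.082
d2 0.1 144 slopes [0.055 0.029] medz 0.2518 a 0.102 0.145 b 0.035 0.081
d2 0.165 82 slopes [0.012 0.01 ] medz 0.2536 a 0.165 0.212 b 0.035 0.081
d2 0.1 300 slopes [0.024 0.024] medz 0.2527 a 0.102 0.212 b 0.034 0.083
t 14.475 w 0.0559
Mtool [-0.0427  0.0585  0.0039] sd [0.0229 0.025  0.0217]
Ftool [0.1  0.28 4.73]
eul 3.1414 [-0.0035  1.2883] pos [ 0.647  -0.0377  0.3166]
```

View pics/s2c.png

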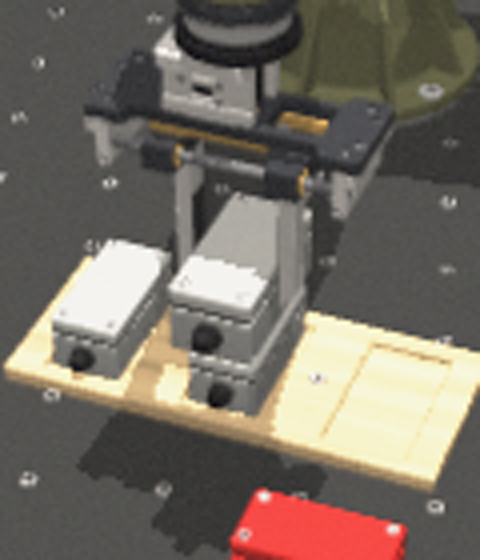

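View pics/d2c.png

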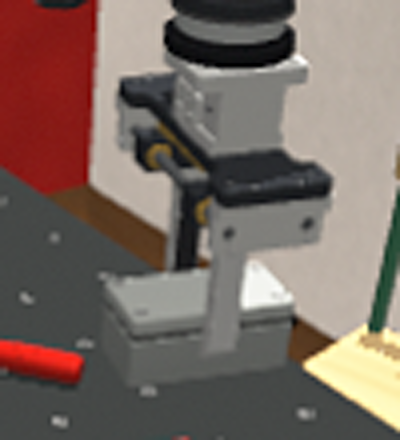

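Checks are good: the lid is level within about 0.02 rad, the case spans tray x 102–213 mm (the edge is at 75 mm), and its underside is at about 0.20 m.

```bash
python3 -c "
from station import ctrl
print(ctrl.hand_in())"
```

```text
the job is handed in; nothing more can be done
None
```

The rattling case is the one from the left nest. I handed in the job with the arm still holding it out for the colleague, at about 14.5 s of the 72 s allowed.

- **Finding it:** I lifted the left case first and rocked it end to end about ±0.36 rad, then about ±0.24 rad. Back at level, the moment about the jaw axis was +0.02 N m after one tilt and −0.10 to −0.11 N m after the other, in both cycles. That 0.126 N m swing matches the ±0.06 N m expected from the loose part. I therefore did not lift the middle and right cases, which are still in their nests. That also means I had no sound case to compare against.
- **Final position:** The case spans 102–213 mm along the tray's x, and the tray's far edge is at 75 mm. Across the tray it sits at about 34–83 mm, within the tray's width. Its underside is about 0.20 m above the table, lid up.
- **Level:** The two cameras' fits over the whole lid gave slopes of at most about 0.024 rad, of opposite sign along the case's length. One fit on half the lid gave 0.106 rad, which I put down to noise because the other fits disagree with it.
- **Loose part:** The last moment reading was −0.04 N m, midway between the two end values. The part may have moved during the carry, so I can't say which end it rests at.
- **Grip and bystanders:** The grip held at about 56 mm throughout. The pictures show nothing else on the table moved.

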